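# Close the bench caliper on a brass meter body

### The arm

A 6-joint arm with a two-finger parallel gripper is mounted at the origin on the work surface. World frame = base frame: x ahead of the robot, y to its left, z up, the work surface at z = 0. Lengths are in m, angles in degrees, forces in N, time in s.
With the tool pointing down it reaches from about 0.35 to 0.925 m from the base axis. Payload 6.4 kg.
Tool frame: the origin (TCP) lies midway between the tips of the shut fingers; the grasp point (between the pads) lies 19 mm behind it; z points along the fingers, y is the line along which they close (so a half turn about z gives the same grasp; the last joint's range is limited). The gripper opens to 94 mm and grips with 3 to 60 N. Pads are 16 mm wide; open, the fingers measure 119 mm over their backs; the gripper's body (75 mm by 177 mm) begins 78 mm behind the grasp point.
Start: joints at [63.822, 14.043, 89.255, -0, 76.702, -9.975], TCP at [0.181, 0.624, 0.205] pointing down, gripper open.
Joint ranges: [-179.41, 179.41], [-58.25, 129.5], [7.25, 145.43], [-54.29, 234.29], [11.92, 165.04], [-157.13, 157.13]. Speed limits (degrees/s): [147.25, 147.25, 180, 180, 180, 180].

### API

Orientations are given as [roll, pitch, yaw] about the fixed x, y, z axes, in that order (R = Rz(yaw) Ry(pitch) Rx(roll)).
In Python, from rig import readout, optics, order, spotter gives the robot as it stands. The module is installed in compiled form; this text tells all that it offers.
- The arm moves only by the shell command python3 -m crank 'ROWS' [OPENING] [FORCE]. ROWS is JSON, a list of rows, each an object of numbers: "x", "y", "z": the shift along the tool's x, y, z in units of 40 mm (1.0 is 40 mm); "wx", "wy", "wz": the turn, a rotation vector about the tool's x, y, z in units of 5 degrees (1.0 is 5 degrees). In form: [{"x": .., "y": .., "z": .., "wx": .., "wy": .., "wz": ..}, ...]. A call has exactly 8 rows; each row shifts and turns the commanded pose from where the row before left it, along the tool's axes as they then stand; what a row does not reach is not made up. A row lasts 1/10 s, in which the tool goes at most 50 mm and 8.59 degrees, less where a joint would pass 70% of its speed; a pose out of reach is approached as far as the arm can. A call is refused whole if a number of a shift passes 1 or a number of a turn 1, either way. A call with a gripper value outside its range is refused whole. OPENING is the finger opening in mm, from 0 to 94, set as the call begins (- or left out, the last holds). The fingers move at their own pace and stop on an object; FORCE is the grip in N (left out, the last holds). Time passes only in rows, so rows that do not move let the fingers close, or fill a call up. It gives the time, the measured TCP pose, the force, the opening and the grip force at its end, in the units of the state.
- readout.state(): the state, without advancing time (a new reading comes with each control period).
- optics.snapshot(name): name is "scene" or "top" or "wrist"; returns a dict with "color" (420x560x3 uint8, blue, green, red), "camera_matrix" (3x3 intrinsics, pixels), "world_from_camera" (4x4, takes a point from camera to world coordinates). Camera axes: x right, y down, z forward; pixel columns grow to the right and rows downward; lengths in m; the calibration is good to about 2 mm. A picture is of the moment at which its call begins. There is no depth.
- order.sign_off(): hands the job in; it is judged then, once.
Trained networks look in the newest picture that a camera, given by its name, has taken for a name from the list of things; names that differ only in an ending like _2 or _b are one class to them, and where a whole thing is asked for, a point or a joint stands for the part that bears it (a point fixed in the world has none). Each returns a list of dicts, best first, with "conf" (0 to 1); they miss things now and then, are a little off and sometimes report something else, mostly with a low value. They report only what shows in the picture. A call takes as long as a camera call. They do not tell look-alikes from the thing itself.
- spotter.regions_of(camera, query): "region" (420x560 bool, what is visible of it) and "centre" ([column, row] in pixels, amid what is visible of it).
The state is a dict: "time": time; "joints": joint angles; "joint_vel": joint speeds; "joint_torque": joint torques, N m; "tcp_pos": TCP position; "tool_rot": TCP orientation; "wrist_force": force on the tool from outside, world axes, zero at the start; "torque": the same for the moment, N m; "gripper_width": finger opening in m; "gripper_force": force on a finger pad.
Only numpy, scipy, OpenCV 4.12 (cv2) and the standard library are available. Lean on these libraries where they do the work, as an engineer would, in place of code of your own. Each camera call takes 0.05 s, during which the arm holds its last target. There are 200 camera calls.

### The job

Take the longer of the two brass water-meter bodies standing on the bench (not those in the bins) and set it down gently on the bed of the bench caliper gauge, upright, between the two jaws and in line with them, so that its two pipe stubs face the jaws squarely, and let go of it. Then push the sliding jaw shut on it until the dial needle stands between the two heavy marks, never running far past the second mark, and leave it so, with the needle holding there. Leave the shorter body and the nut where they are.

Things in the scene. Friction and masses are not known exactly. Their poses are not given: they have to be found in the camera images.
- gauge: Fixed bench caliper gauge: steel base 325 x 84 x 20 mm, x = -170 to 155. Origin: on the bench under the bed's middle; the flat bed is 20 mm up. x runs along the bed from the sliding jaw to the sprung jaw (closing direction), z up. A green housing 60 mm wide at x = 82 to 138 mm carries a face-up dial, 100 mm across, centre x = 118 mm, 82 mm above the bench.
- jaw (a joint): Travel of the sliding jaw in m: 0 fully open (face at gauge x = -105 mm), grows as it closes, stop at 0.085. Runs stiffly (about 9 N) and stays where left. A steel carriage 36 mm long, 50 mm wide, flat face to the bed; at its back a green upright push plate 50 mm wide, 8 mm thick, 22 to 84 mm above the bench, with clear space over the base behind it.
- jaw_face (a point): Point on the middle of the sliding jaw's flat face (50 mm wide, from 22 to 66 mm above the bench), 42 mm above the bench, at the height of the stubs of a body on the bed. Axes as the gauge's.
- jaw_back (a point): Point on the middle of the back of the push plate of the sliding jaw, 64 mm above the bench, 36 mm behind the jaw's face: push here along the gauge's +x.
- anvil_face (a point): Point on the middle of the sprung jaw's flat face (50 mm wide, 22 to 66 mm above the bench), 42 mm above the bench; at x = 60 mm in the gauge's frame when not pressed. It gives way along +x against a spring of 1.2 N per mm, up to 8 mm. Axes as the gauge's.
- needle (a joint): Angle of the dial needle in rad, clockwise from above: 0 with the sprung jaw not pressed (needle along the gauge's +y), 0.3 rad for each mm that jaw is pushed in. Two heavy black marks (18 mm long) at 0.6 and 1.5 rad; thin ones at 0 and at the stop, 2.4 rad.
- long_body: The longer brass water-meter body, loose, 0.45 kg: round bowl 60 mm across (6 to 34 mm up) on a 50 mm foot, 52 mm collar on top, 44 mm high in all; two straight round pipe stubs, 24 to 26 mm across, along its x axis at 22 mm height, 110 mm over their ends, both ends alike. Origin: centre of its underside, z up. Grip across the bowl, along its y axis.
- short_body: A shorter meter body, the same but 80 mm long over the stub ends; a bystander. Origin: centre of its underside.
- nut: A hexagonal brass union nut lying flat, about 40 mm across, 16 mm high; a bystander. Origin: centre of its underside.
There are look-alikes about, which are no part of the job. Leave any turquoise look-alike of the long_body alone.

How it is judged (in metres and radians):
On the way, in this order (a step that is already met when the one before it is completed fails the run):
1. the longer body stands released on the bed between the jaws, the needle not yet at the first mark (z of long_body in the frame of gauge between 0.016 and 0.024 m and y of long_body in the frame of gauge between -0.025 and 0.025 m and angle between long_body's own z axis and vertical below 0.08 rad and angle between the x axis of long_body and the x axis of gauge, either way round below 0.35 rad and x of long_body in the frame of jaw_face above 0.045 m and x of long_body in the frame of anvil_face below -0.045 m and contact force between the fingers and long_body below 0.1 N and value of joint needle below 0.5 rad), for 0.2 s.
2. the jaw is shut on the body: body held between both jaw faces and the needle between the heavy marks (z of long_body in the frame of gauge between 0.016 and 0.024 m and y of long_body in the frame of gauge between -0.015 and 0.015 m and angle between long_body's own z axis and vertical below 0.08 rad and value of joint needle between 0.6 and 1.5 rad and x of long_body in the frame of jaw_face between 0.052 and 0.058 m and x of long_body in the frame of anvil_face between -0.058 and -0.052 m), for 0.2 s.
At the end, for the whole second after the job is handed in: The longer body stands upright on the bed, at most 15 mm off the gauge's centre line and 0.12 rad out of line, both stub ends against the jaw faces (within 3 mm), and the needle rests between the heavy marks (0.6 to 1.5 rad) (all of step 2 and angle between the x axis of long_body and the x axis of gauge, either way round below 0.12 rad and linear speed of long_body below 0.01 m/s and velocity of joint needle between -0.1 and 0.1 rad/s); the robot touches nothing.
It fails at once if the needle runs far past the second mark (beyond 2.05 rad) (value of joint needle above 2.05 rad).
It fails at once if the longer body is dropped (moves faster than 0.6 m/s while the fingers do not touch it) (linear speed of long_body above 0.6 m/s and contact force between the fingers and long_body below 0.05 N).
It fails at once if the shorter body or the nut is moved more than 20 mm (distance of any of short_body, nut from where it was at the start of the episode above 0.02 m).
It also fails if it takes over 54 s, if anything falls off the work surface, if the arm or the gripper's body presses on something with over 40 N, if the wrist force passes 120 N, or if a joint passes its speed limit or range.

## Working session

There is one attempt and no reset: what is moved stays moved. The work goes in short steps, Python scripts to look and compute and a shell command to move; the robot and the scene stay as the last step left them, time stands still between calls to the robot, and variables do not carry over. Pictures are saved under pics/ and viewed, at most 12 in all, crops included, and the job is handed in when it is done.

```bash
mkdir -p pics
cat > h.py <<'E'
import numpy as np,cv2
from rig import readout,optics,order,spotter
def snap(n,f=None):
    s=optics.snapshot(n)
    if f: cv2.imwrite('pics/'+f,s['color'])
    return s
def ray(s,px,z):
    K=s['camera_matrix'];T=s['world_from_camera']
    d=T[:3,:3]@np.linalg.solve(K,[px[0],px[1],1.]);o=T[:3,3]
    return o+d*(z-o[2])/d[2]
def proj(s,p):
    T=np.linalg.inv(s['world_from_camera']);q=s['camera_matrix']@(T[:3,:3]@np.array(p)+T[:3,3]);return q[:2]/q[2]
E
python3 - <<'E'
from h import *
np.set_printoptions(precision=3,suppress=True)
a=snap('top','top1.png')
for q,z in [('long_body',.03),('short_body',.03),('nut',.01),('gauge',.02),('jaw',.05),('needle',.08)]:
    for r in spotter.regions_of('top',q): print('top',q,round(r['conf'],2),np.round(r['centre']),r['region'].sum(),ray(a,r['centre'],z)[:2])
b=snap('scene','scene1.png')
for q in ['long_body','short_body']:
    for r in spotter.regions_of('scene',q): print('scene',q,round(r['conf'],2),np.round(r['centre']),ray(b,r['centre'],.03)[:2])
print(a['world_from_camera'][:3,3],readout.state()['tool_rot'])
cv2.imwrite('pics/both.png',cv2.resize(a['color'],(800,600)))
E
```

```text
top long_body 0.97 [422. 179.] 742 [ 0.616 -0.422]
top long_body 0.73 [380. 230.] 793 [ 0.498 -0.323]
top long_body 0.64 [436. 256.] 893 [ 0.44 -0.45]
top short_body 0.76 [307. 234.] 602 [ 0.489 -0.156]
top nut 0.47 [283. 138.] 188 [ 0.717 -0.101]
top gauge 0.85 [146. 167.] 5724 [0.645 0.221]
top jaw 0.56 [141. 215.] 459 [0.531 0.223]
top needle 0.6 [134. 119.] 34 [0.747 0.235]
scene long_body 0.76 [197. 214.] [ 0.511 -0.319]
scene long_body 0.75 [151. 243.] [ 0.63  -0.406]
scene long_body 0.68 [418. 215.] [0.508 0.241]
scene long_body 0.57 [157. 201.] [ 0.45  -0.436]
scene short_body 0.82 [265. 211.] [ 0.495 -0.146]
scene short_body 0.68 [197. 218.] [ 0.528 -0.315]
[ 0.511 -0.108  1.147] [-179.997   -0.     163.796]
```

View pics/both.png

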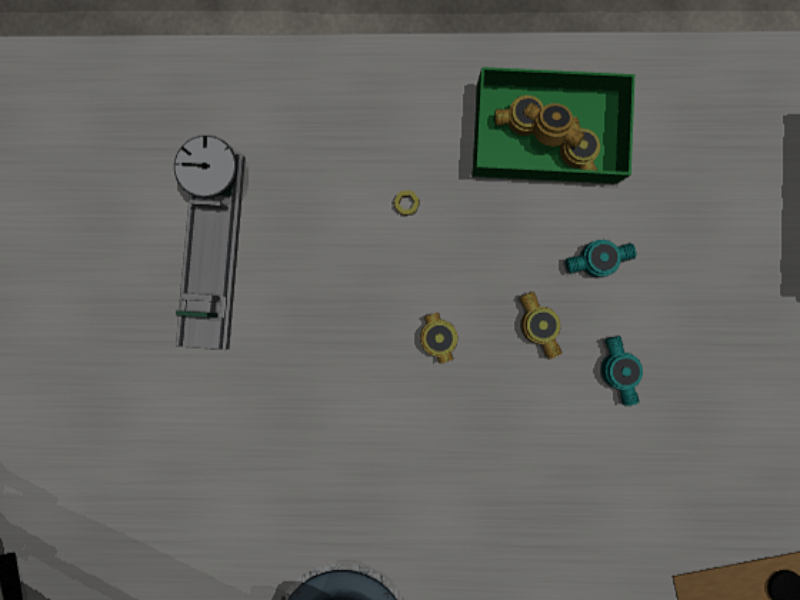

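View pics/scene1.png

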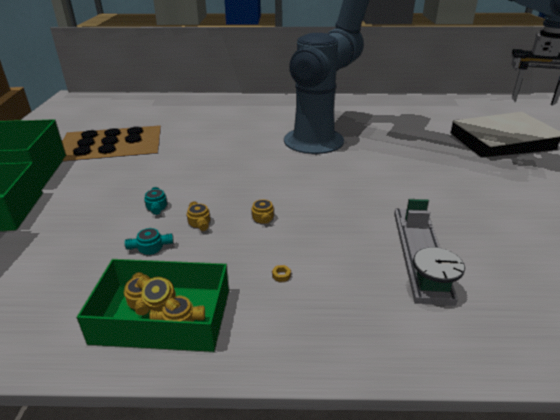

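The top view shows brass bodies at (378,228) and (307,236) in the 560-px picture. Turquoise look-alikes are at (422,180) and (436,258), and there are more brass ones in the bin. The brass body at (378,228) appears to be the longer of the two on the bench. I'll confirm that in a crop and measure it.

Run:
```python
from h import *
np.set_printoptions(precision=4,suppress=True)
a=snap('top')
c=a['color']
cv2.imwrite('pics/crop1.png',np.hstack([cv2.resize(c[190:290,290:410],None,fx=3.3,fy=3.3,interpolation=2),cv2.resize(c[80:260,105:185],(176,396)) ,cv2.resize(c[195:230,115:165],None,fx=4,fy=330/35,interpolation=2)[:330] if 0 else np.zeros((330 if 0 else 396,1,3),np.uint8)]) if 0 else np.hstack([cv2.resize(c[190:280,290:400],(440,360),interpolation=2),cv2.resize(c[90:250,115:180],(340,360*1),interpolation=2)]))
for q in ['long_body','short_body']:
    for r in spotter.regions_of('top',q):
        v,u=np.nonzero(r['region']); P=np.array([ray(a,p,.022)[:2] for p in zip(u,v)])
        m=P.mean(0);w,V=np.linalg.eigh(np.cov(P.T));t=(P-m)@V
        d=V[:,1];mid=m+V@((t.max(0)+t.min(0))/2)
        print(q,round(r['conf'],2),np.round(r['centre']),'ext',np.ptp(t,0),'mid',mid,'yaw',np.degrees(np.arctan2(d[1],d[0])), 'hsv',cv2.cvtColor(c,cv2.COLOR_BGR2HSV)[r['region']].mean(0))
r=spotter.regions_of('top','gauge')[0]
v,u=np.nonzero(r['region'])
print('gauge rect',cv2.boxPoints(cv2.minAreaRect(np.c_[u,v].astype(np.float32))))
# row edges of region by row
for row in range(v.min(),v.max(),10):
    s=u[v==row]; print(row,s.min(),s.max(),end='; ')
```

```text
long_body 0.94 [436. 255.] ext [0.0647 0.1125] mid [ 0.4326 -0.4504] yaw -163.62174787323346 hsv [ 95.6075 137.5597  63.0444]
long_body 0.81 [424. 181.] ext [0.0574 0.1141] mid [ 0.6147 -0.4201] yaw 104.08760591231405 hsv [ 97.632  134.6667  65.2354]
long_body 0.77 [378. 227.] ext [0.0622 0.112 ] mid [ 0.5054 -0.3212] yaw -154.78345778832755 hsv [ 45.1277 110.2798  81.4173]
short_body 0.79 [309. 238.] ext [0.0622 0.0826] mid [ 0.484  -0.1569] yaw -159.79338972428508 hsv [52.1546 94.4698 83.6348]
gauge rect [[111.2483 241.0207]
 [123.5793  93.0483]
 [172.3241  97.1104]
 [159.9931 245.0828]]
95 139 147; 105 125 162; 115 122 170; 125 123 169; 135 132 168; 145 132 167; 155 131 166; 165 130 166; 175 129 165; 185 128 164; 195 127 163; 205 126 163; 215 125 162; 225 125 161; 235 124 160;
```

View pics/crop1.png

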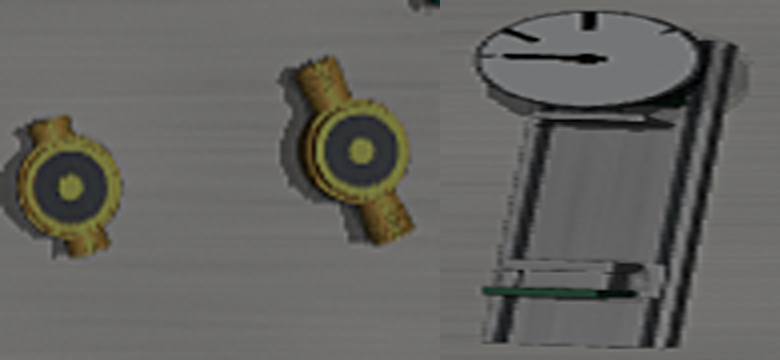

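Confirmed: the body at (378,227) measures about 112 mm over its stubs and the one at (307,236) about 82 mm. The target is the brass one at (378,227), yaw about 25°. On the way I'll stop above the gauge to measure it with the wrist camera.

```bash
cat >> h.py <<'E'
from scipy.spatial.transform import Rotation as Ro
from scipy.linalg import logm,expm
def plan(x,y,z,yaw,N):
    s=readout.state();T=np.eye(4);G=np.eye(4)
    T[:3,:3]=Ro.from_euler('xyz',s['tool_rot'],degrees=True).as_matrix();T[:3,3]=s['tcp_pos']
    G[:3,:3]=Ro.from_euler('xyz',[180,0,yaw],degrees=True).as_matrix();G[:3,3]=[x,y,z]
    S=expm(np.real(logm(np.linalg.inv(T)@G))/N)
    print('t',s['time'],'tcp',np.round(s['tcp_pos'],4),np.round(s['tool_rot'],2),'F',np.round(s['wrist_force'],1),'w',s['gripper_width'])
    print(N,'rows of shift',np.round(S[:3,3]/.04,3),'turn',np.round(np.degrees(Ro.from_matrix(S[:3,:3]).as_rotvec())/5,3))
E
python3 -c "
from h import *
plan(.56,.22,.40,120,16)"
```

```text
t 0.7 tcp [0.1814 0.6242 0.2055] [180.   -0.  163.8] F [0.5 0.3 0.4] w 0.09362429885888926
16 rows of shift [-0.873 -0.156 -0.304] turn [ 0.    -0.     0.547]
```

```bash
python3 -m crank '[{"x":-0.87,"y":-0.16,"z":-0.3,"wz":0.55},{"x":-0.87,"y":-0.16,"z":-0.3,"wz":0.55},{"x":-0.87,"y":-0.16,"z":-0.3,"wz":0.55},{"x":-0.87,"y":-0.16,"z":-0.3,"wz":0.55},{"x":-0.87,"y":-0.16,"z":-0.3,"wz":0.55},{"x":-0.87,"y":-0.16,"z":-0.3,"wz":0.55},{"x":-0.87,"y":-0.16,"z":-0.3,"wz":0.55},{"x":-0.87,"y":-0.16,"z":-0.3,"wz":0.55}]' 94
python3 -m crank '[{"x":-0.87,"y":-0.16,"z":-0.3,"wz":0.55},{"x":-0.87,"y":-0.16,"z":-0.3,"wz":0.55},{"x":-0.87,"y":-0.16,"z":-0.3,"wz":0.55},{"x":-0.87,"y":-0.16,"z":-0.3,"wz":0.55},{"x":-0.87,"y":-0.16,"z":-0.3,"wz":0.55},{"x":-0.87,"y":-0.16,"z":-0.3,"wz":0.55},{"x":-0.87,"y":-0.16,"z":-0.3,"wz":0.55},{"x":-0.87,"y":-0.16,"z":-0.3,"wz":0.55}]'
python3 -c "
from h import *
s=snap('wrist','w1.png')
print(s['world_from_camera'])
cv2.imwrite('pics/w1.png',cv2.resize(s['color'],(800,600)))
plan(.505,-.321,.22,25,32)
np.savez('w1.npz',**s)"
```

```text
[[ 2.78849936e-01  9.34012924e-01  2.23299284e-01  1.16031114e-01]
 [ 9.60334456e-01 -2.71368454e-01 -6.41630295e-02  6.43813979e-01]
 [ 6.67282591e-04  2.32333853e-01 -9.72635870e-01  3.84737411e-01]
 [ 0.00000000e+00  0.00000000e+00  0.00000000e+00  1.00000000e+00]]
t 0.75 tcp [0.1814 0.6242 0.2055] [179.99  -0.   163.79] F [-1.   1.2  0.6] w 0.09408037315503422
32 rows of shift [-0.986  0.216 -0.011] turn [ 0.    -0.     0.867]schema error: expected keys x, y, z, wx, wy, wz
schema error: expected keys x, y, z, wx, wy, wz
```

View pics/w1.png

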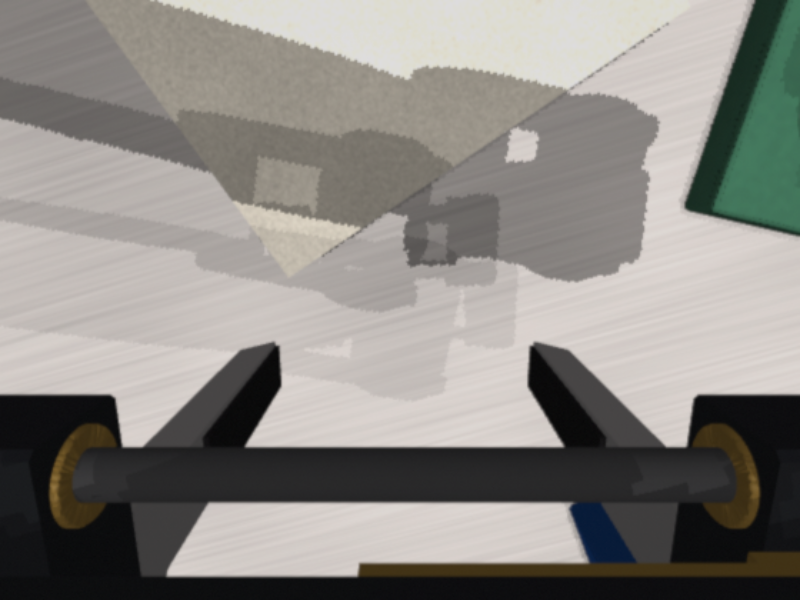

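The arm has not moved because the rows need all six keys. This wrist view shows only the empty bench and the fingers. Repeating with full rows.

```bash
for i in 1 2; do python3 -m crank '[{"x":-0.87,"y":-0.16,"z":-0.3,"wx":0,"wy":0,"wz":0.55},{"x":-0.87,"y":-0.16,"z":-0.3,"wx":0,"wy":0,"wz":0.55},{"x":-0.87,"y":-0.16,"z":-0.3,"wx":0,"wy":0,"wz":0.55},{"x":-0.87,"y":-0.16,"z":-0.3,"wx":0,"wy":0,"wz":0.55},{"x":-0.87,"y":-0.16,"z":-0.3,"wx":0,"wy":0,"wz":0.55},{"x":-0.87,"y":-0.16,"z":-0.3,"wx":0,"wy":0,"wz":0.55},{"x":-0.87,"y":-0.16,"z":-0.3,"wx":0,"wy":0,"wz":0.55},{"x":-0.87,"y":-0.16,"z":-0.3,"wx":0,"wy":0,"wz":0.55}]' 94; done
python3 -c "
from h import *
s=snap('wrist')
cv2.imwrite('pics/w2.png',cv2.resize(s['color'],(800,600)))
plan(.505,-.321,.22,25,24)
np.savez('w2.npz',**s)"
```

```text
time: 1.55
tcp_pos: [0.4093, 0.4567, 0.302]
tool_rot: [180.0, 0.0, 141.7]
wrist_force: [-0.0, -0.1, -0.2]
gripper_width: 0.0937
gripper_force: 0.0
time: 2.35
tcp_pos: [0.5568, 0.2172, 0.398]
tool_rot: [180.0, 0.0, 119.7]
wrist_force: [0.0, 0.3, -0.1]
gripper_width: 0.0937
gripper_force: 0.0
t 2.4 tcp [0.5592 0.2131 0.4002] [179.84   0.23 119.33] F [ 1.2 -2.7  0.7] w 0.09395503321140602
24 rows of shift [-0.618  0.109  0.189] turn [0.003 0.    0.786]
```

View pics/w2.png

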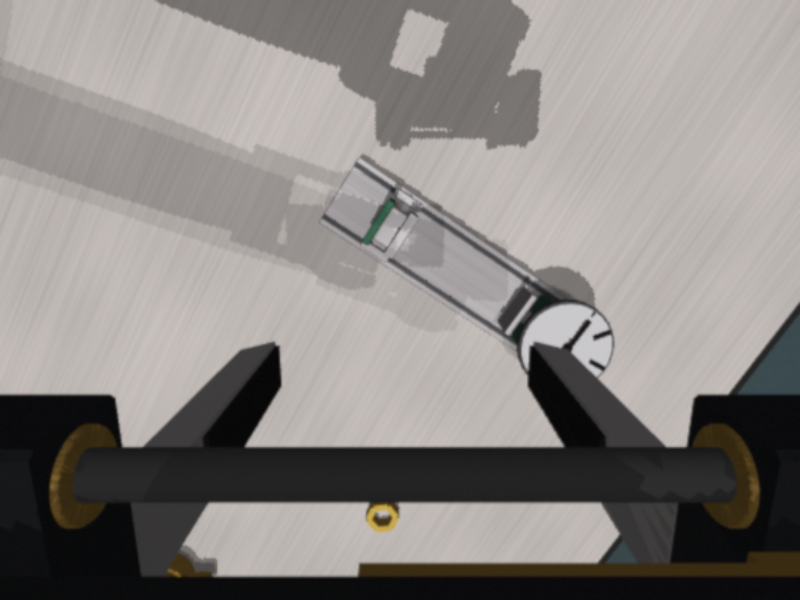

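The wrist view shows the gauge: base end corners near (362,156) and (322,220), dial pivot about (568,346), plate at (380,222). I'll fit the gauge pose from both views.

Run:
```python
from h import *
from scipy.optimize import least_squares
np.set_printoptions(precision=4,suppress=True)
w=dict(np.load('w2.npz'));a=snap('top')
obs=[(w,(-.17,-.042,.02),np.array([322,220])*.7),(w,(-.17,.042,.02),np.array([362,156])*.7),(w,(.118,0,.082),np.array([568,346])*.7),
(a,(-.17,.042,.02),(123.2,242.4)),(a,(-.17,-.042,.02),(161.3,243.8)),(a,(.118,0,.082),(143.4,115.6))]
obs[0],obs[1]=(w,(-.17,.042,.02),obs[1][2]),(w,(-.17,-.042,.02),obs[0][2])
def W(p,g):
    c,s=np.cos(p[2]),np.sin(p[2]);return [p[0]+c*g[0]-s*g[1],p[1]+s*g[0]+c*g[1],g[2]]
for swap in (0,1):
  o=obs if not swap else [(w,(-.17,-.042,.02),obs[0][2]),(w,(-.17,.042,.02),obs[1][2])]+obs[2:]
  f=lambda p:np.concatenate([proj(s,W(p,g))-np.array(q) for s,g,q in o])
  r=least_squares(f,[.62,.21,-.08]);print(r.x,np.degrees(r.x[2]),r.fun)
```

```text
[ 0.6357  0.2242 -0.0649] -3.7177844127740376 [-1.1153  0.9398 -1.5922  2.4597  0.1504  1.5123 -1.9199 -0.5808 -4.5063
  0.5246 -1.8055  0.1717]
[ 0.636   0.2234 -0.0611] -3.503088438863495 [-29.7987  48.2395  26.4788 -42.9375   0.1738   1.8589  -1.284   -0.6246
  -3.8572   0.3459  -1.6116   0.0245]
```

```bash
python3 - <<'E'
from h import *
from scipy.optimize import least_squares
w=dict(np.load('w2.npz'));a=snap('top')
o=[(w,(-.17,.042,.02),np.array([362,156])*.7),(w,(-.17,-.042,.02),np.array([322,220])*.7),(w,(.118,0,.082),np.array([568,346])*.7),
(a,(-.17,.042,.02),(123.2,242.4)),(a,(.118,0,.082),(143.4,115.6))]
def W(p,g):
    c,s=np.cos(p[2]),np.sin(p[2]);return [p[0]+c*g[0]-s*g[1],p[1]+s*g[0]+c*g[1],g[2]]
f=lambda p:np.concatenate([proj(s,W(p,g))-np.array(q) for s,g,q in o])
r=least_squares(f,[.62,.21,-.08]);print(r.x,np.degrees(r.x[2]),r.fun)
plan(.505,-.321,.22,25,24)
E
for i in 1 2 3; do python3 -m crank '[{"x":-0.62,"y":0.11,"z":0.19,"wx":0,"wy":0,"wz":0.79},{"x":-0.62,"y":0.11,"z":0.19,"wx":0,"wy":0,"wz":0.79},{"x":-0.62,"y":0.11,"z":0.19,"wx":0,"wy":0,"wz":0.79},{"x":-0.62,"y":0.11,"z":0.19,"wx":0,"wy":0,"wz":0.79},{"x":-0.62,"y":0.11,"z":0.19,"wx":0,"wy":0,"wz":0.79},{"x":-0.62,"y":0.11,"z":0.19,"wx":0,"wy":0,"wz":0.79},{"x":-0.62,"y":0.11,"z":0.19,"wx":0,"wy":0,"wz":0.79},{"x":-0.62,"y":0.11,"z":0.19,"wx":0,"wy":0,"wz":0.79}]'|grep -E 'time|tcp|rot'; done
python3 - <<'E'
from h import *
snap('top') ; s=snap('wrist')
cv2.imwrite('pics/w3.png',cv2.resize(s['color'],(800,600)))
for r in spotter.regions_of('wrist','long_body'):
    v,u=np.nonzero(r['region']);P=np.array([ray(s,p,.022)[:2] for p in zip(u,v)]);m=P.mean(0);ww,V=np.linalg.eigh(np.cov(P.T));t=(P-m)@V;d=V[:,1]
    print(r['conf'],r['centre'],'ext',np.ptp(t,0),'mid',m+V@((t.max(0)+t.min(0))/2),np.degrees(np.arctan2(d[1],d[0])))
plan(.505,-.321,.22,25,1)
E
```

```text
[ 0.63553553  0.22500959 -0.07154439] -4.099191659940742 [-0.42847524 -0.1115379  -1.24774513  1.27079692  0.01146708  1.44720249
 -2.71239667 -0.65889944 -1.79980925  0.27545294]
t 2.5 tcp [0.5572 0.2172 0.3984] [1.7991e+02 2.0000e-02 1.1964e+02] F [ 0.6  1.7 -1.1] w 0.09403361756543879
24 rows of shift [-0.623  0.111  0.186] turn [ 0.001 -0.001  0.789]
time: 3.3
tcp_pos: [0.6436, 0.0404, 0.3355]
tool_rot: [-179.9, -0.0, 88.2]
time: 4.1
tcp_pos: [0.6241, -0.1576, 0.2747]
tool_rot: [-179.9, -0.0, 56.6]
time: 4.9
tcp_pos: [0.5039, -0.316, 0.2141]
tool_rot: [-179.9, -0.0, 24.9]
0.96 [286.7, 187.7] ext [0.06101658 0.11292135] mid [ 0.50146895 -0.31842614] -155.67903890394828
0.72 [360.0, 291.0] ext [0.05671625 0.08552593] mid [ 0.43985194 -0.43748153] -141.11398931880936
0.7 [416.1, 137.4] ext [0.06102199 0.11743903] mid [ 0.61225635 -0.41656946] 104.12018461201554
t 5.05 tcp [ 0.5037 -0.316   0.214 ] [-1.7988e+02  1.0000e-02  2.5030e+01] F [0.  0.2 0.2] w 0.09413318300068803
1 rows of shift [-0.025  0.127 -0.149] turn [-0.023  0.002  0.005]
```

View pics/w3.png

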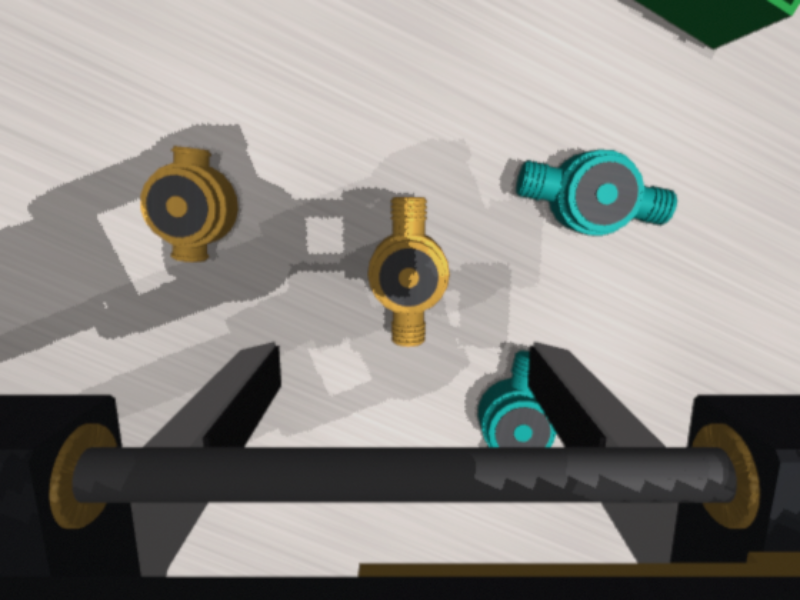

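The wrist view shows the long brass body centred at (408,277), stubs in line with the tool x axis. The short body is to its left at (188,203), and the turquoise look-alikes are at (605,192) and (520,415). Next I'll go down over the long body.

```bash
python3 -m crank '[{"x":-0.03,"y":0.02,"z":0.7,"wx":0,"wy":0,"wz":0},{"x":-0.03,"y":0.02,"z":0.7,"wx":0,"wy":0,"wz":0},{"x":-0.03,"y":0.02,"z":0.7,"wx":0,"wy":0,"wz":0},{"x":0,"y":0,"z":0.7,"wx":0,"wy":0,"wz":0},{"x":0,"y":0,"z":0.7,"wx":0,"wy":0,"wz":0},{"x":0,"y":0,"z":0.7,"wx":0,"wy":0,"wz":0},{"x":0,"y":0,"z":0.6,"wx":0,"wy":0,"wz":0},{"x":0,"y":0,"z":0.35,"wx":0,"wy":0,"wz":0}]'
python3 -m crank '[{"x":0,"y":0,"z":0,"wx":0,"wy":0,"wz":0},{"x":0,"y":0,"z":0,"wx":0,"wy":0,"wz":0},{"x":0,"y":0,"z":0,"wx":0,"wy":0,"wz":0},{"x":0,"y":0,"z":0,"wx":0,"wy":0,"wz":0},{"x":0,"y":0,"z":0,"wx":0,"wy":0,"wz":0},{"x":0,"y":0,"z":0,"wx":0,"wy":0,"wz":0},{"x":0,"y":0,"z":0,"wx":0,"wy":0,"wz":0},{"x":0,"y":0,"z":0,"wx":0,"wy":0,"wz":0}]' 40 25
python3 -c "
from h import *
plan(.503,-.319,.006,24.6,1)"
```

```text
time: 5.85
tcp_pos: [0.5023, -0.3184, 0.0071]
tool_rot: [-179.9, 0.0, 25.2]
wrist_force: [-0.5, 0.3, -0.0]
gripper_width: 0.0941
gripper_force: 0.0
time: 6.65
tcp_pos: [0.5023, -0.3206, 0.0102]
tool_rot: [180.0, -0.0, 25.0]
wrist_force: [-1.8, 3.1, 5.8]
gripper_width: 0.0598
gripper_force: 25.0
t 6.65 tcp [ 0.5023 -0.3206  0.0102] [ 1.7999e+02 -3.0000e-02  2.4990e+01] F [-1.8  3.1  5.8] w 0.05978537341393874
1 rows of shift [ 0.033 -0.029  0.106] turn [ 0.001 -0.006  0.078]
```

```bash
python3 -m crank '[{"x":0,"y":0,"z":-0.15,"wx":0,"wy":0,"wz":0},{"x":0,"y":0,"z":-0.35,"wx":0,"wy":0,"wz":0},{"x":0,"y":0,"z":-0.6,"wx":0,"wy":0,"wz":0},{"x":0,"y":0,"z":-0.7,"wx":0,"wy":0,"wz":0},{"x":0,"y":0,"z":-0.7,"wx":0,"wy":0,"wz":0},{"x":0,"y":0,"z":-0.7,"wx":0,"wy":0,"wz":0},{"x":0,"y":0,"z":-0.6,"wx":0,"wy":0,"wz":0},{"x":0,"y":0,"z":-0.3,"wx":0,"wy":0,"wz":0}]'
python3 -c "
from h import *
plan(.6136,.2266,.18,-4.3,24)"
```

```text
time: 7.45
tcp_pos: [0.5027, -0.3214, 0.1763]
tool_rot: [179.8, -0.1, 25.0]
wrist_force: [0.0, 0.0, -3.1]
gripper_width: 0.0597
gripper_force: 25.0
t 7.45 tcp [ 0.5027 -0.3214  0.1763] [ 1.7976e+02 -9.0000e-02  2.4990e+01] F [ 0.   0.  -3.1] w 0.059691957957045134
24 rows of shift [ 0.224 -0.544 -0.005] turn [ 0.002 -0.001  0.244]
```

```bash
for i in 1 2 3; do python3 -m crank '[{"x":0.22,"y":-0.54,"z":-0.01,"wx":0,"wy":0,"wz":0.24},{"x":0.22,"y":-0.54,"z":-0.01,"wx":0,"wy":0,"wz":0.24},{"x":0.22,"y":-0.54,"z":-0.01,"wx":0,"wy":0,"wz":0.24},{"x":0.22,"y":-0.54,"z":-0.01,"wx":0,"wy":0,"wz":0.24},{"x":0.22,"y":-0.54,"z":-0.01,"wx":0,"wy":0,"wz":0.24},{"x":0.22,"y":-0.54,"z":-0.01,"wx":0,"wy":0,"wz":0.24},{"x":0.22,"y":-0.54,"z":-0.01,"wx":0,"wy":0,"wz":0.24},{"x":0.22,"y":-0.54,"z":-0.01,"wx":0,"wy":0,"wz":0.24}]'|grep -E 'tcp|width'; done
python3 - <<'E'
from h import *
s=snap('top'); s=snap('wrist')
im=cv2.resize(s['color'],(800,600))
def W(g,p=(.6355,.225,-.0735)):
    c,n=np.cos(p[2]),np.sin(p[2]);return [p[0]+c*g[0]-n*g[1],p[1]+n*g[0]+c*g[1],g[2]]
for g in [(-.17,.042,.02),(-.17,-.042,.02),(.06,.025,.066),(.06,-.025,.066),(-.105,.025,.066),(-.105,-.025,.066),(-.141,.025,.084),(-.141,-.025,.084)]:
    cv2.drawMarker(im,tuple(int(v) for v in proj(s,W(g))/.7),(0,0,255),0,8,1)
cv2.imwrite('pics/w4.png',im)
plan(.6136,.2266,.18,-4.3,8)
np.savez('w4.npz',**s)
E
```

```text
tcp_pos: [0.5057, -0.1331, 0.1757]
gripper_width: 0.0595
tcp_pos: [0.5413, 0.0497, 0.1789]
gripper_width: 0.0595
tcp_pos: [0.6069, 0.224, 0.1818]
gripper_width: 0.0592
t 9.95 tcp [0.6073 0.2252 0.1819] [-1.7998e+02  5.0000e-02 -3.6800e+00] F [-0.5  0.8 -3.7] w 0.059598076764853555
8 rows of shift [ 0.019 -0.006  0.006] turn [-0.001  0.001  0.015]
```

View pics/w4.png

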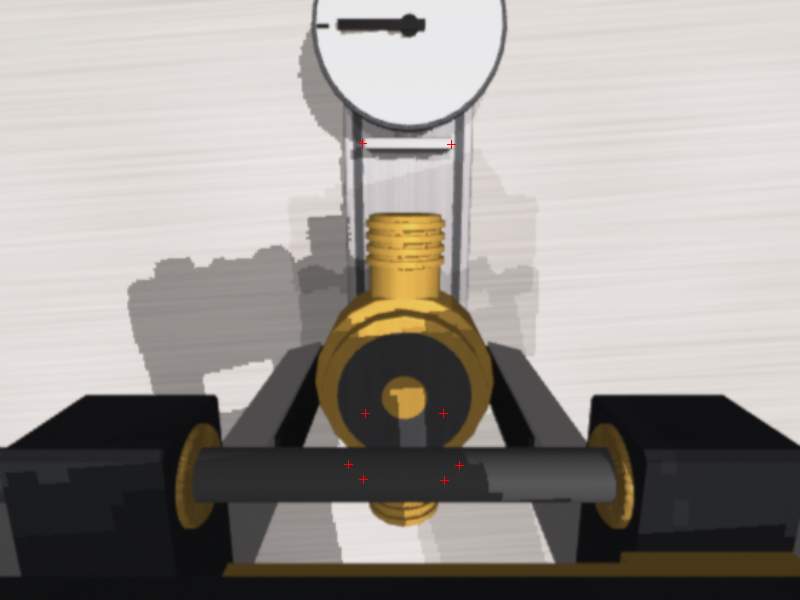

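The needle is at 0. The anvil's top edge is at about (362–452, 150), so the gauge sits about 3 mm closer than fitted. The body at x≈405 is centred between the rails (about 407) and in line with them. Going down.

```bash
python3 -m crank '[{"x":0.05,"y":0,"z":0.5,"wx":0,"wy":0,"wz":0.05},{"x":0.05,"y":0,"z":0.6,"wx":0,"wy":0,"wz":0},{"x":0,"y":0,"z":0.6,"wx":0,"wy":0,"wz":0},{"x":0,"y":0,"z":0.6,"wx":0,"wy":0,"wz":0},{"x":0,"y":0,"z":0.6,"wx":0,"wy":0,"wz":0},{"x":0,"y":0,"z":0.45,"wx":0,"wy":0,"wz":0},{"x":0,"y":0,"z":0.2,"wx":0,"wy":0,"wz":0},{"x":0,"y":0,"z":0.1,"wx":0,"wy":0,"wz":0}]'
python3 -m crank '[{"x":0,"y":0,"z":0.02,"wx":0,"wy":0,"wz":0},{"x":0,"y":0,"z":0.02,"wx":0,"wy":0,"wz":0},{"x":0,"y":0,"z":0.02,"wx":0,"wy":0,"wz":0},{"x":0,"y":0,"z":0,"wx":0,"wy":0,"wz":0},{"x":0,"y":0,"z":0,"wx":0,"wy":0,"wz":0},{"x":0,"y":0,"z":0,"wx":0,"wy":0,"wz":0},{"x":0,"y":0,"z":0,"wx":0,"wy":0,"wz":0},{"x":0,"y":0,"z":0,"wx":0,"wy":0,"wz":0}]'
```

```text
time: 10.75
tcp_pos: [0.6109, 0.2226, 0.0359]
tool_rot: [180.0, 0.1, -4.1]
wrist_force: [0.3, -0.8, -3.8]
gripper_width: 0.0594
gripper_force: 25.0
time: 11.55
tcp_pos: [0.6113, 0.223, 0.0343]
tool_rot: [180.0, -0.0, -4.0]
wrist_force: [-0.5, -0.1, -4.0]
gripper_width: 0.0594
gripper_force: 25.0
```

```bash
python3 -m crank '[{"x":0,"y":-0.02,"z":0.02,"wx":0,"wy":0,"wz":0},{"x":0,"y":-0.01,"z":0.02,"wx":0,"wy":0,"wz":0},{"x":0,"y":0,"z":0.02,"wx":0,"wy":0,"wz":0},{"x":0,"y":0,"z":0.02,"wx":0,"wy":0,"wz":0},{"x":0,"y":0,"z":0.02,"wx":0,"wy":0,"wz":0},{"x":0,"y":0,"z":0,"wx":0,"wy":0,"wz":0},{"x":0,"y":0,"z":0,"wx":0,"wy":0,"wz":0},{"x":0,"y":0,"z":0,"wx":0,"wy":0,"wz":0}]'
```

```text
time: 12.35
tcp_pos: [0.6114, 0.2242, 0.0303]
tool_rot: [-180.0, -0.0, -4.1]
wrist_force: [0.1, -0.4, -3.2]
gripper_width: 0.0592
gripper_force: 25.0
```

```bash
python3 -m crank '[{"x":0,"y":0,"z":0.02,"wx":0,"wy":0,"wz":0},{"x":0,"y":0,"z":0.02,"wx":0,"wy":0,"wz":0},{"x":0,"y":0,"z":0.01,"wx":0,"wy":0,"wz":0},{"x":0,"y":0,"z":0,"wx":0,"wy":0,"wz":0},{"x":0,"y":0,"z":0,"wx":0,"wy":0,"wz":0},{"x":0,"y":0,"z":0,"wx":0,"wy":0,"wz":0},{"x":0,"y":0,"z":0,"wx":0,"wy":0,"wz":0},{"x":0,"y":0,"z":0,"wx":0,"wy":0,"wz":0}]'
```

```text
time: 13.15
tcp_pos: [0.6115, 0.2242, 0.0303]
tool_rot: [180.0, 0.0, -4.0]
wrist_force: [-7.1, -0.7, 8.5]
gripper_width: 0.06
gripper_force: 25.0
```

It is on the bed. Releasing and rising straight up.

```bash
python3 -m crank '[{"x":0,"y":0,"z":-0.02,"wx":0,"wy":0,"wz":0},{"x":0,"y":0,"z":-0.01,"wx":0,"wy":0,"wz":0},{"x":0,"y":0,"z":0,"wx":0,"wy":0,"wz":0},{"x":0,"y":0,"z":0,"wx":0,"wy":0,"wz":0},{"x":0,"y":0,"z":0,"wx":0,"wy":0,"wz":0},{"x":0,"y":0,"z":0,"wx":0,"wy":0,"wz":0},{"x":0,"y":0,"z":-0.2,"wx":0,"wy":0,"wz":0},{"x":0,"y":0,"z":-0.4,"wx":0,"wy":0,"wz":0}]' 94
python3 -m crank '[{"x":0,"y":0,"z":-0.6,"wx":0,"wy":0,"wz":0},{"x":0,"y":0,"z":-0.7,"wx":0,"wy":0,"wz":0},{"x":0,"y":0,"z":-0.7,"wx":0,"wy":0,"wz":0},{"x":0,"y":0,"z":-0.7,"wx":0,"wy":0,"wz":0},{"x":0,"y":0,"z":-0.7,"wx":0,"wy":0,"wz":0},{"x":-0.7,"y":0,"z":-0.3,"wx":0,"wy":0,"wz":0},{"x":-0.8,"y":0,"z":0,"wx":0,"wy":0,"wz":0},{"x":-0.8,"y":0,"z":0,"wx":0,"wy":0,"wz":0}]'
python3 - <<'E'
from h import *
s=snap('top'); s=snap('wrist')
im=cv2.resize(s['color'],(800,600))
cv2.imwrite('pics/w5.png',im)
plan(.46,.2372,.2,-4,8)
np.savez('w5.npz',**s)
E
```

```text
time: 13.95
tcp_pos: [0.6103, 0.2239, 0.0529]
tool_rot: [180.0, 0.2, -4.1]
wrist_force: [0.8, 0.0, -0.4]
gripper_width: 0.0938
gripper_force: 0.0
time: 14.75
tcp_pos: [0.5193, 0.2308, 0.2039]
tool_rot: [-179.9, -0.2, -4.1]
wrist_force: [0.0, -0.3, -0.4]
gripper_width: 0.094
gripper_force: 0.0
t 14.85 tcp [0.517  0.2312 0.2027] [-1.7998e+02 -2.0000e-02 -3.9600e+00] F [0.2 0.3 0.1] w 0.09404763991885333
8 rows of shift [-0.179 -0.006  0.009] turn [-0.001 -0.001  0.001]
```

View pics/w5.png

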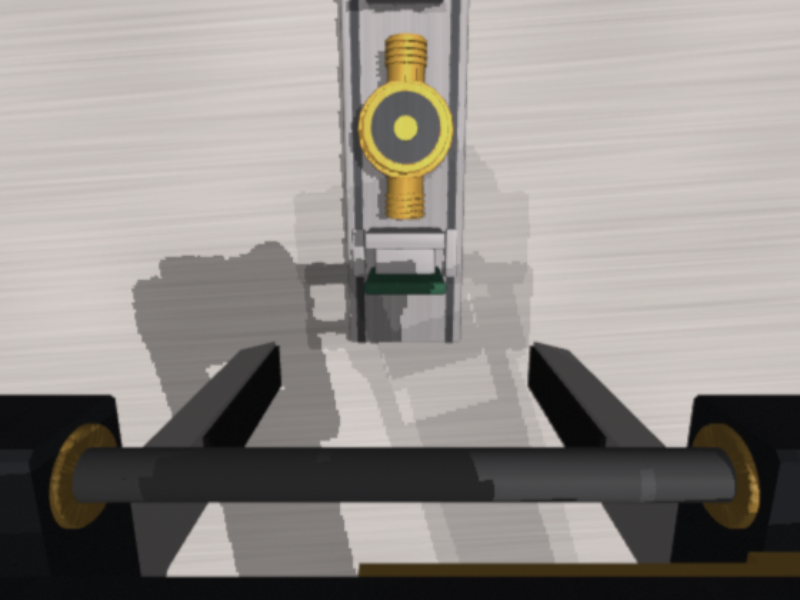

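The body stands at (405,128), centred between the rails (lines at 350 and 460) and in line. The plate is at (405,285) and the base end at y≈342. I'll measure these, then shut the fingers and go down behind the plate.

```bash
cat >> h.py <<'E'
def needle(s,o=(.633,.225,-.0715)):
    c,n=np.cos(o[2]),np.sin(o[2]);g=s['color'].min(2).astype(np.float32)
    # dial centre refined as centroid of bright disc around projected centre is skipped; search small offsets
    best=None
    def samp(cx,cy,a):
        rr=np.linspace(.008,.030,12);v=[]
        for r in rr:
            x=cx+r*np.sin(a);y=cy+r*np.cos(a)
            v.append(proj(s,[o[0]+c*x-n*y,o[1]+n*x+c*y,.085]))
        v=np.array(v,np.float32);return cv2.remap(g,v[:,:1],v[:,1:],cv2.INTER_LINEAR).mean()
    A=np.arange(-.3,2.7,.03)
    for cx in np.arange(.110,.127,.002):
        for cy in np.arange(-.006,.0061,.002):
            p=[samp(cx,cy,a) for a in A];i=int(np.argmin(p))
            if best is None or p[i]<best[0]: best=(p[i],A[i],cx,cy,np.median(p))
    return np.round(best,3)
E
python3 - <<'E'
from h import *
s=dict(np.load('w5.npz'))
for n,p,z in [('plate low edge',(405,292),.084),('base end',(405,342),.02),('body',(405,128),.044+.02),('face',(405,233),.066),('axisL',(350,300),.02),('stub far',(406,35),.055),('stub near',(405,218),.055)]:
    print(n,ray(s,np.array(p)*.7,z)[:2].round(4))
print('needle',needle(snap('top')))
plan(.458,.2376,.14,-4,8)
E
python3 -m crank '[{"x":-0.2,"y":0,"z":0.2,"wx":0,"wy":0,"wz":0},{"x":-0.2,"y":0,"z":0.2,"wx":0,"wy":0,"wz":0},{"x":-0.2,"y":0,"z":0.2,"wx":0,"wy":0,"wz":0},{"x":-0.2,"y":0,"z":0.2,"wx":0,"wy":0,"wz":0},{"x":-0.2,"y":0,"z":0.2,"wx":0,"wy":0,"wz":0},{"x":-0.2,"y":0,"z":0.2,"wx":0,"wy":0,"wz":0},{"x":-0.2,"y":0,"z":0.2,"wx":0,"wy":0,"wz":0},{"x":-0.1,"y":0,"z":0.2,"wx":0,"wy":0,"wz":0}]' 0 20
```

```text
plate low edge [0.5163 0.2318]
base end [0.4636 0.2353]
body [0.6127 0.2251]
face [0.5501 0.2294]
axisL [0.499  0.2738]
stub far [0.6658 0.2209]
stub near [0.5587 0.2288]
needle [ 9.55000e-01 -6.00000e-02  1.22000e-01 -4.00000e-03  1.20264e+02]
t 14.9 tcp [0.5189 0.231  0.203 ] [-1.7997e+02 -1.2000e-01 -3.9900e+00] F [0.3 0.7 0.2] w 0.09396761126888656
8 rows of shift [-0.191 -0.007  0.197] turn [-0.001 -0.003  0.   ]
time: 15.7
tcp_pos: [0.4589, 0.235, 0.1368]
tool_rot: [180.0, 0.0, -4.0]
wrist_force: [0.0, 0.3, -0.4]
gripper_width: 0.0333
gripper_force: 0.0
```

The jaw starts about 22 mm in: face about 0.550, plate back about 0.515. That leaves about a 43 mm approach to contact and about 36 mm of push. Going down behind the plate.

```bash
python3 -m crank '[{"x":0,"y":-0.05,"z":0.3,"wx":0,"wy":0,"wz":0},{"x":0,"y":0,"z":0.4,"wx":0,"wy":0,"wz":0},{"x":0,"y":0,"z":0.4,"wx":0,"wy":0,"wz":0},{"x":0,"y":0,"z":0.4,"wx":0,"wy":0,"wz":0},{"x":0,"y":0,"z":0.4,"wx":0,"wy":0,"wz":0},{"x":0.1,"y":0,"z":0.2,"wx":0,"wy":0,"wz":0},{"x":0.2,"y":0,"z":0,"wx":0,"wy":0,"wz":0},{"x":0.2,"y":0,"z":0,"wx":0,"wy":0,"wz":0}]' 0
python3 -m crank '[{"x":0.15,"y":0,"z":0,"wx":0,"wy":0,"wz":0},{"x":0.1,"y":0,"z":0,"wx":0,"wy":0,"wz":0},{"x":0.1,"y":0,"z":0,"wx":0,"wy":0,"wz":0},{"x":0.1,"y":0,"z":0,"wx":0,"wy":0,"wz":0},{"x":0.1,"y":0,"z":0,"wx":0,"wy":0,"wz":0},{"x":0.1,"y":0,"z":0,"wx":0,"wy":0,"wz":0},{"x":0,"y":0,"z":0,"wx":0,"wy":0,"wz":0},{"x":0,"y":0,"z":0,"wx":0,"wy":0,"wz":0}]'
python3 -c "
from h import *
print(needle(snap('top')))
plan(.50,.2345,.05,-4,1)"
```

```text
time: 16.5
tcp_pos: [0.4811, 0.2356, 0.0538]
tool_rot: [-180.0, -0.1, -4.1]
wrist_force: [0.3, 0.2, -0.5]
gripper_width: 0.0006
gripper_force: 0.0
time: 17.3
tcp_pos: [0.5058, 0.2336, 0.0534]
tool_rot: [180.0, -0.0, -4.1]
wrist_force: [0.4, 0.1, -0.6]
gripper_width: 0.0
gripper_force: 0.0
[ 8.75000e-01 -6.00000e-02  1.22000e-01 -4.00000e-03  1.23126e+02]
t 17.35 tcp [0.5057 0.2336 0.0534] [180.    -0.    -4.05] F [0.3 0.1 0.5] w 0.0006507846130428849
1 rows of shift [-0.145 -0.011  0.085] turn [ 0.001 -0.    -0.01 ]
```

```bash
python3 -m crank '[{"x":0.07,"y":0,"z":0,"wx":0,"wy":0,"wz":0},{"x":0.07,"y":0,"z":0,"wx":0,"wy":0,"wz":0},{"x":0.07,"y":0,"z":0,"wx":0,"wy":0,"wz":0},{"x":0.07,"y":0,"z":0,"wx":0,"wy":0,"wz":0},{"x":0.07,"y":0,"z":0,"wx":0,"wy":0,"wz":0},{"x":0.07,"y":0,"z":0,"wx":0,"wy":0,"wz":0},{"x":0,"y":0,"z":0,"wx":0,"wy":0,"wz":0},{"x":0,"y":0,"z":0,"wx":0,"wy":0,"wz":0}]'
python3 -c "
from h import *
s=snap('top');print(needle(s))
c=s['color'];cv2.imwrite('pics/t6.png',cv2.resize(c[90:250,100:200],(500,600),interpolation=2))"
```

```text
time: 18.15
tcp_pos: [0.5198, 0.2327, 0.0533]
tool_rot: [179.9, 0.4, -4.0]
wrist_force: [-10.8, -0.5, 9.1]
gripper_width: 0.0009
gripper_force: 5.1
[ 1.04100e+00 -6.00000e-02  1.22000e-01 -4.00000e-03  1.23476e+02]
```

View pics/t6.png

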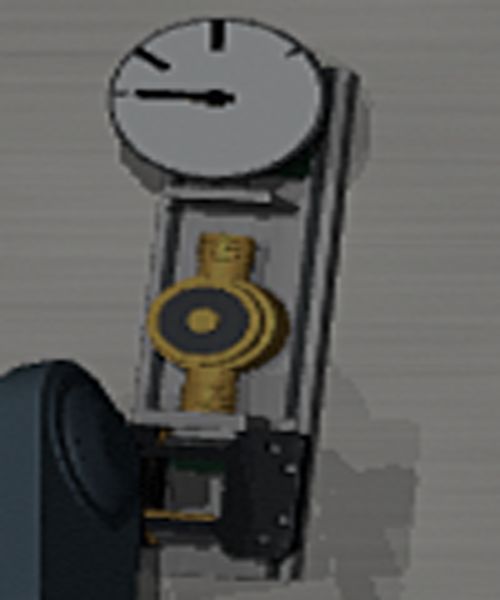

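The arm is pushing at 10.8 N. The jaw face is near the body's stub end (at (205,410)), the needle is still at 0, and the dial is in clear view. Continuing in steps.

```bash
python3 -m crank '[{"x":0.06,"y":0,"z":0,"wx":0,"wy":0,"wz":0},{"x":0.06,"y":0,"z":0,"wx":0,"wy":0,"wz":0},{"x":0.06,"y":0,"z":0,"wx":0,"wy":0,"wz":0},{"x":0.06,"y":0,"z":0,"wx":0,"wy":0,"wz":0},{"x":0.06,"y":0,"z":0,"wx":0,"wy":0,"wz":0},{"x":0.06,"y":0,"z":0,"wx":0,"wy":0,"wz":0},{"x":0,"y":0,"z":0,"wx":0,"wy":0,"wz":0},{"x":0,"y":0,"z":0,"wx":0,"wy":0,"wz":0}]'
python3 -c "
from h import *
s=snap('top');print(needle(s))"
```

```text
time: 19.0
tcp_pos: [0.534, 0.2317, 0.0533]
tool_rot: [179.9, 0.4, -4.0]
wrist_force: [-10.8, 0.4, 8.8]
gripper_width: 0.0003
gripper_force: 5.3
[ 8.69000e-01 -6.00000e-02  1.22000e-01 -4.00000e-03  1.23879e+02]
```

```bash
python3 -m crank '[{"x":0.04,"y":0,"z":0,"wx":0,"wy":0,"wz":0},{"x":0.04,"y":0,"z":0,"wx":0,"wy":0,"wz":0},{"x":0.04,"y":0,"z":0,"wx":0,"wy":0,"wz":0},{"x":0.04,"y":0,"z":0,"wx":0,"wy":0,"wz":0},{"x":0,"y":0,"z":0,"wx":0,"wy":0,"wz":0},{"x":0,"y":0,"z":0,"wx":0,"wy":0,"wz":0},{"x":0,"y":0,"z":0,"wx":0,"wy":0,"wz":0},{"x":0,"y":0,"z":0,"wx":0,"wy":0,"wz":0}]'
python3 -c "
from h import *
s=snap('top');print(needle(s))"
```

```text
time: 19.85
tcp_pos: [0.5399, 0.2313, 0.0533]
tool_rot: [179.9, 0.5, -4.0]
wrist_force: [-12.0, 0.1, 8.7]
gripper_width: 0.0006
gripper_force: 6.1
[ 6.77900e+00  3.00000e-01  1.20000e-01 -6.00000e-03  1.23414e+02]
```

The needle has begun to move (about 0.35 rad). Another 2.3 mm or so.

```bash
python3 -m crank '[{"x":0.015,"y":0,"z":0,"wx":0,"wy":0,"wz":0},{"x":0.015,"y":0,"z":0,"wx":0,"wy":0,"wz":0},{"x":0.015,"y":0,"z":0,"wx":0,"wy":0,"wz":0},{"x":0.01,"y":0,"z":0,"wx":0,"wy":0,"wz":0},{"x":0,"y":0,"z":0,"wx":0,"wy":0,"wz":0},{"x":0,"y":0,"z":0,"wx":0,"wy":0,"wz":0},{"x":0,"y":0,"z":0,"wx":0,"wy":0,"wz":0},{"x":0,"y":0,"z":0,"wx":0,"wy":0,"wz":0}]'
python3 -c "
from h import *
s=snap('top');print(needle(s))
c=s['color'];cv2.imwrite('pics/t7.png',cv2.resize(c[90:250,100:200],(500,600),interpolation=2))"
```

```text
time: 20.7
tcp_pos: [0.5412, 0.2312, 0.0533]
tool_rot: [179.9, 0.6, -4.0]
wrist_force: [-15.3, 0.8, 11.5]
gripper_width: 0.0003
gripper_force: 7.6
[2.71100e+00 6.90000e-01 1.24000e-01 0.00000e+00 1.24073e+02]
```

View pics/t7.png

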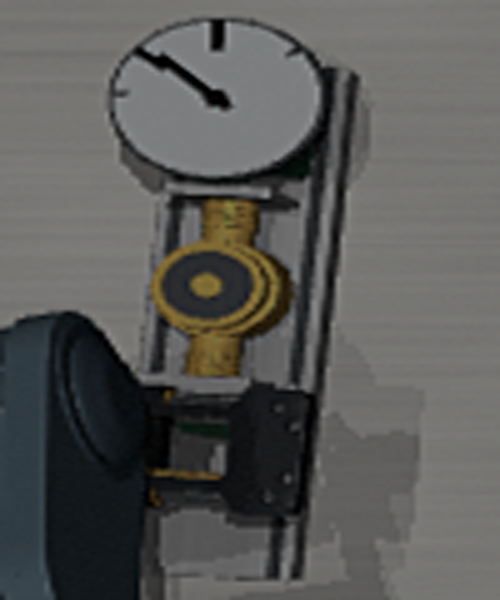

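The needle points along the first heavy mark (about 0.65 rad), and the body is held between both faces. A little further, to mid-band.

```bash
python3 -m crank '[{"x":0.015,"y":0,"z":0,"wx":0,"wy":0,"wz":0},{"x":0.015,"y":0,"z":0,"wx":0,"wy":0,"wz":0},{"x":0.015,"y":0,"z":0,"wx":0,"wy":0,"wz":0},{"x":0.005,"y":0,"z":0,"wx":0,"wy":0,"wz":0},{"x":0,"y":0,"z":0,"wx":0,"wy":0,"wz":0},{"x":0,"y":0,"z":0,"wx":0,"wy":0,"wz":0},{"x":0,"y":0,"z":0,"wx":0,"wy":0,"wz":0},{"x":0,"y":0,"z":0,"wx":0,"wy":0,"wz":0}]'
python3 -c "
from h import *
s=snap('top');print(needle(s))"
```

```text
time: 21.55
tcp_pos: [0.5426, 0.2311, 0.0533]
tool_rot: [179.9, 0.7, -4.0]
wrist_force: [-18.3, -0.1, 13.7]
gripper_width: 0.0006
gripper_force: 8.8
[ 3.59100e+00  1.14000e+00  1.22000e-01 -2.00000e-03  1.24207e+02]
```

The needle is at about 1.1 rad, mid-band. Backing straight off, then up and away.

```bash
python3 -m crank '[{"x":-0.03,"y":0,"z":0,"wx":0,"wy":0,"wz":0},{"x":-0.05,"y":0,"z":0,"wx":0,"wy":0,"wz":0},{"x":-0.1,"y":0,"z":0,"wx":0,"wy":0,"wz":0},{"x":-0.2,"y":0,"z":0,"wx":0,"wy":0,"wz":0},{"x":-0.3,"y":0,"z":0,"wx":0,"wy":0,"wz":0},{"x":-0.4,"y":0,"z":0,"wx":0,"wy":0,"wz":0},{"x":-0.2,"y":0,"z":-0.3,"wx":0,"wy":0,"wz":0},{"x":0,"y":0,"z":-0.6,"wx":0,"wy":0,"wz":0}]'
python3 -m crank '[{"x":0,"y":0,"z":-0.6,"wx":0,"wy":0,"wz":0},{"x":0,"y":0,"z":-0.6,"wx":0,"wy":0,"wz":0},{"x":0,"y":0,"z":-0.6,"wx":0,"wy":0,"wz":0},{"x":0,"y":0,"z":-0.3,"wx":0,"wy":0,"wz":0},{"x":0,"y":0,"z":0,"wx":0,"wy":0,"wz":0},{"x":0,"y":0,"z":0,"wx":0,"wy":0,"wz":0},{"x":0,"y":0,"z":0,"wx":0,"wy":0,"wz":0},{"x":0,"y":0,"z":0,"wx":0,"wy":0,"wz":0}]'
python3 -c "
from h import *
s=snap('top');print(needle(s))
c=s['color'];cv2.imwrite('pics/t8.png',cv2.resize(c[90:250,100:200],(500,600),interpolation=2))"
```

```text
time: 22.4
tcp_pos: [0.4927, 0.2339, 0.0874]
tool_rot: [179.9, 0.3, -4.0]
wrist_force: [-0.5, 0.1, 1.5]
gripper_width: 0.0004
gripper_force: 0.0
time: 23.2
tcp_pos: [0.4956, 0.2341, 0.172]
tool_rot: [180.0, 0.1, -4.1]
wrist_force: [-0.4, 0.2, -0.0]
gripper_width: 0.0006
gripper_force: 0.0
[ 3.64200e+00  1.14000e+00  1.22000e-01 -2.00000e-03  1.21108e+02]
```

View pics/t8.png

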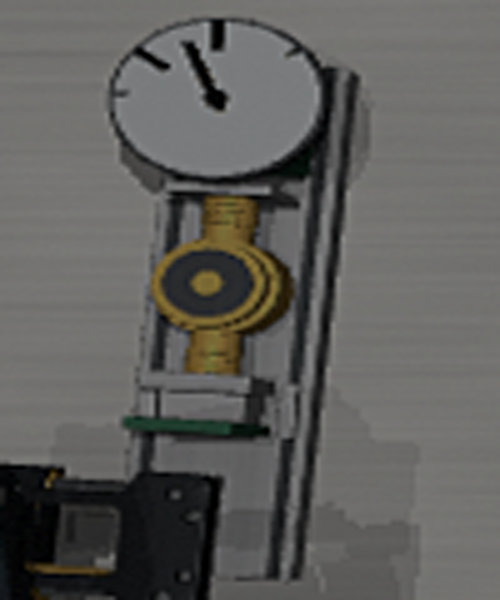

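The needle rests at (188,45), between the heavy marks at (150,57) and (217,33). The body stands in line between both jaws, and the gripper is clear.

```bash
python3 -c "
from rig import order
print(order.sign_off())"
```

```text
the job is handed in; nothing more can be done
None
```

The longer brass body stands upright and in line between the gauge jaws, with the needle resting at about 1.1 rad between the heavy marks; the arm is clear, and the job was handed in at about 23 s, though sign-off returned no verdict.

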